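Lock the bayonet ring of the large fondue burner

ROBOT

A 7-joint arm with a two-finger parallel gripper is mounted at the origin on the work surface. World frame = base frame: x ahead of the robot, y to its left, z up, the work surface at z = 0. Lengths are in m, angles in rad, forces in N, time in s.
With the tool pointing down it reaches from about 0.4 to 0.9 m from the base axis. Payload 5.5 kg.
Tool frame: the origin (TCP) lies on the centre line of the jaws, within the pads' length; the fingertips stand 8 mm ahead of it and the grasp point (between the pads) lies 11 mm behind it; x points along the fingers, z is the direction in which the jaws open and shut, and the axes are right-handed (so a half turn about x gives the same grasp; the last joint's range is limited). The gripper opens to 85 mm and grips with 20 to 120 N. Pads are 22 mm wide; open, the fingers measure 114 mm over their backs; the gripper's body (76 mm by 85 mm) begins 54 mm behind the grasp point. The pads swing forward as they close: fully open they stand 13 mm farther back than shut.
Start: joints at [0.263, 0.501, -0.427, 1.55, 0.221, 1.138, -0.21], TCP at [0.65, 0, 0.239] pointing down, gripper open.
Joint ranges: [-2.88, 2.88], [-0.31, 2.03], [-1.54, 1.56], [0.2, 2.42], [-1.41, 4.55], [0.19, 2.02], [-2.57, 2.57]. Speed limits (rad/s): [2.57, 2.57, 3.14, 3.14, 3.14, 3.14, 3.14].

INTERFACE

Orientations are given as a rotation vector (axis times angle).
In Python, from cell import env gives the robot as it stands.
- The arm moves only by the tool send_rows, never from a script. Its argument "steps" is text: rows parted by semicolons, each of 4 numbers parted by spaces: the shift along the tool's x, y, z in mm, then the turn about the tool's x in rad. In form: x y z roll; .... A call has 1 to 12 rows; each row shifts and turns the commanded pose from where the row before left it, along the tool's axes as they then stand; what a row does not reach is not made up. A row lasts 1/10 s, in which the tool goes at most 50 mm and 8.59 degrees, less where a joint would pass 70% of its speed; a pose out of reach is approached as far as the arm can. A call is refused whole if a number of a shift passes 50 or a number of a turn 0.15, either way. A call with a gripper value outside its range is refused whole. "grip" is the finger opening in mm, from 0 to 85.4, set as the call begins (left out, the last holds). The fingers move at their own pace and stop on an object; "squeeze" is the grip in N (left out, the last holds). Time passes only in rows, so rows that do not move let the fingers close. It gives the time, the measured TCP pose, the force and the opening at its end, in the units of the state.
- env.get_state(): the state, without advancing time (a new reading comes with each control period).
- env.camera(name): name is "scene" or "side" or "wrist"; returns the picture (384x512x3 uint8, red, green, blue); there is no depth.
- env.get_calibration(name): a dict with "K" (3x3 intrinsics, pixels), "R" (3x3) and "t" (3): a world point X has camera coordinates R X + t. Camera axes: x right, y down, z forward; pixel columns grow to the right and rows downward; lengths in m; the calibration is good to about 2 mm. A picture is of the moment at which its call begins: read the wrist's pose just before it. get_calibration takes no time and is no camera call; for the wrist camera it gives the pose at the moment of the call.
- env.sign_off(): hands the job in, once; it reports no verdict.
Trained networks look in the newest picture that a camera, given by its name, has taken for a name from the list of things; names that differ only in an ending like _2 or _b are one class to them, and where a whole thing is asked for, a point or a joint stands for the part that bears it (a point fixed in the world has none). Each returns a list of dicts, best first, with "p" (0 to 1); they miss things now and then, are a little off and sometimes report something else, mostly with a low value. They report only what shows in the picture. A call takes as long as a camera call. They do not tell look-alikes from the thing itself.
- env.spot_in(thing, camera): "rect" ([centre column, centre row, width, height] in pixels, round what is visible of it).
- env.spot_point(thing, camera): "xy" ([column, row] in pixels: a listed point, or the origin of a listed thing).
The state is a dict: "time": time; "joint_pos": joint angles; "qd": joint speeds; "effort": joint torques, N m; "ee_pos": TCP position; "ee_rot": TCP orientation; "contact_force": force on the tool from outside, world axes, zero at the start; "wrist_torque": the same for the moment, N m; "width": opening from 0.0 (shut) to 1.0 (fully open).
Only numpy, scipy, OpenCV 4.12 (cv2) and the standard library are available. Lean on these libraries where they do the work, as an engineer would, in place of code of your own. Each camera call takes 0.05 s, during which the arm holds its last target.

TASK

Two aluminium fondue burners stand on the counter, a large one and a small one. Take the large burner's bayonet ring by the upright bar on top of it and twist it clockwise, seen from above, about a quarter turn until it is locked fully home against its stop, with the bar in line with the burner's wooden handle; then let go. Leave the small burner's ring and the glass ramekin as they are.

Things in the scene. Friction and masses are not known exactly. Their poses are not given: they have to be found in the camera images.
- lock_ring (a joint): Large burner's bayonet ring, rad about its vertical axis: 0 open, growing clockwise seen from above, 1.5 at the hard stop (locked), where the grip bar is in line with the burner's wooden stub handle. Starts at 0 to 0.25. It turns with light, even friction of about 0.06 N m and stays where it is left.
- lock_ring_grip (a point): On the large ring's axis inside its grip bar, 86 mm above the counter. x along the bar, y across it, z up, turning with the ring. Bar: upright aluminium fin 70 long, 14 thick, from 62 to 96 mm above the counter, across the flat aluminium ring (106 mm wide, top at 62). Burner screwed down: tray 150 mm wide, body 110 mm wide; stub handle reaches 140 mm from the axis, below 25 mm.
- small_ring_end (a point): Top of the small burner's grip bar at one end, 20 mm along the bar from its ring's axis, 68 mm above the counter; x along the bar, from the axis to this end. Burner of the same form, screwed down too: tray 90 mm wide, ring 46 mm wide, bar 40 long, 10 thick, 22 mm high, stub handle reaching 110 mm from the axis. Leave its ring alone.
- ramekin: Clear glass ramekin, 80 mm across, 45 mm high, loose on the counter beyond the burners; origin at the centre of its underside. Leave it alone. (An orange fondue pot on a round trivet, 190 mm wide, 120 mm high with its handle, stands fixed on the robot's left, its axis at least 200 mm from the burners'.)
Things that resemble listed ones, but are neither listed nor needed, are in the scene too. Leave any turquoise look-alike of the part that bears lock_ring alone.

How it is judged:
By the outcome, as a careful person would: the job done as asked, in the order asked, and still so for the second after the job is handed in, with the robot touching nothing.
It also fails if it takes over 35 s, if anything falls off the work surface, if the arm or the gripper's body presses on something with over 40 N, if the wrist force passes 120 N, or if a joint passes its speed limit or range.

## Working session

There is one attempt and no reset: what is moved stays moved. The work goes in short steps, Python scripts to look and compute and a tool call to move; the robot and the scene stay as the last step left them, time stands still between calls to the robot, and variables do not carry over. Pictures are saved under pics/ and viewed, and the job is handed in when it is done.

Besides the shell and the picture viewer there is one more tool, called after "Call:" as a command line: name --argument value ..., lists and objects as JSON in quotes. send_rows: Moves the arm, as the interface text tells. Its arguments: {"type":"object","properties":{"steps":{"type":"string"},"grip":{"type":"number"},"squeeze":{"type":"number"}},"required":["steps"]}

```bash
mkdir -p pics; ls
cat > h.py <<'E'
from cell import env
import cv2, numpy as np
def snap(n,f):
    im=env.camera(n); cv2.imwrite(f'pics/{f}.png',cv2.cvtColor(im,cv2.COLOR_RGB2BGR)); return im
def ray(n,uv,z,c=None):
    c=c or env.get_calibration(n); K,R,t=[np.array(c[k]) for k in('K','R','t')]
    d=R.T@np.linalg.inv(K)@np.array([uv[0],uv[1],1.]); o=-R.T@t
    return o+d*(z-o[2])/d[2]
def proj(n,X,c=None):
    c=c or env.get_calibration(n); K,R,t=[np.array(c[k]) for k in('K','R','t')]
    p=K@(R@np.array(X)+t); return p[:2]/p[2]
E
python3 - <<'E'
from h import *
s=env.get_state(); print(s)
for n in('scene','side','wrist'):
    snap(n,n+'0')
    c=env.get_calibration(n)
    for r in env.spot_point('lock_ring_grip',n)[:4]: print(n,r,ray(n,r['xy'],.086,c))
    for r in env.spot_in('lock_ring',n)[:4]: print(n,r)
E
```

```text
pics
{'time': 0.0, 'joint_pos': array([ 0.26319493,  0.50183553, -0.42677235,  1.55143889,  0.22084204,
        1.13829715, -0.21028194]), 'qd': array([ 0.00076901,  0.00055222, -0.00069893, -0.00105219, -0.00032368,
       -0.00011853, -0.00088739]), 'effort': array([ 1.57038257e-04, -5.69523740e+01, -5.81651285e+00, -2.80938792e+01,
        1.07328620e-02,  1.20940185e-02,  1.30241034e-05]), 'ee_pos': array([ 6.49332705e-01, -6.67638016e-05,  2.38270018e-01]), 'ee_rot': array([-4.57321512e-05,  1.57271238e+00,  7.50826065e-05]), 'contact_force': array([ 0.05528233,  0.28225147, -0.04844249]), 'wrist_torque': array([ 0.08656753, -0.01315361,  0.05948144]), 'width': 1.0031202993825652}
scene {'xy': [318.9, 339.7], 'p': 0.92} [0.78937753 0.37029929 0.086     ]
scene {'xy': [125.9, 162.5], 'p': 0.89} [ 0.70794749 -0.3205917   0.086     ]
scene {'xy': [289.9, 215.9], 'p': 0.69} [0.58022419 0.14604083 0.086     ]
scene {'xy': [369.3, 172.3], 'p': 0.57} [0.30500473 0.19739633 0.086     ]
scene {'rect': [129.1, 168.9, 41.1, 33.4], 'p': 0.8}
scene {'rect': [367.4, 182.1, 46.9, 33.8], 'p': 0.77}
scene {'rect': [292.6, 224.8, 52.6, 37.4], 'p': 0.74}
scene {'rect': [319.2, 351.1, 67.1, 65.8], 'p': 0.62}
side {'xy': [238.4, 210.7], 'p': 0.94} [0.58127062 0.14276431 0.086     ]
side {'xy': [117.2, 248.3], 'p': 0.94} [0.79064783 0.37898915 0.086     ]
side {'xy': [328.6, 250.9], 'p': 0.81} [0.32253497 0.20349236 0.086     ]
side {'xy': [252.8, 125.1], 'p': 0.57} [ 0.73091328 -0.3215387   0.086     ]
side {'rect': [326.1, 260.1, 46.2, 42.8], 'p': 0.96}
side {'rect': [122.4, 255.2, 45.3, 40.7], 'p': 0.95}
side {'rect': [258.3, 131.5, 27.6, 22.6], 'p': 0.87}
side {'rect': [239.3, 216.8, 43.1, 38.0], 'p': 0.82}
wrist {'xy': [182.0, 29.5], 'p': 0.86} [0.57995325 0.14782682 0.086     ]
wrist {'rect': [192.4, 49.1, 105.5, 98.1], 'p': 0.69}
wrist {'rect': [337.4, 232.3, 60.8, 59.2], 'p': 0.6}
```

View pics/scene0.png

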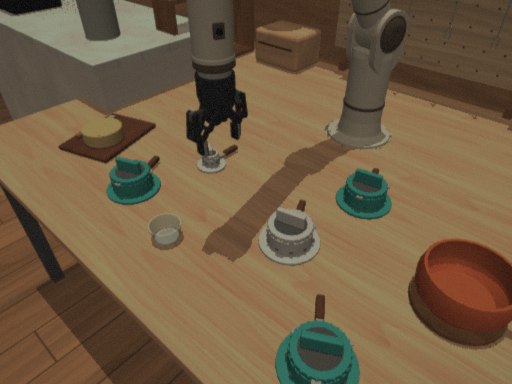

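View pics/side0.png

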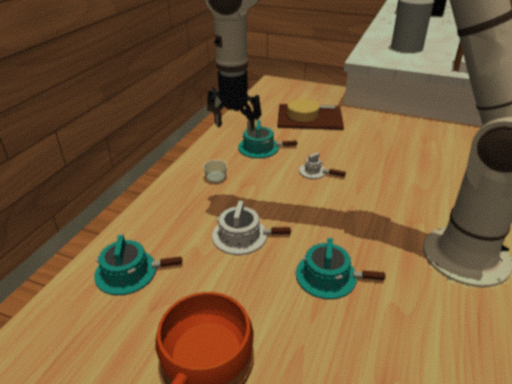

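View pics/wrist0.png

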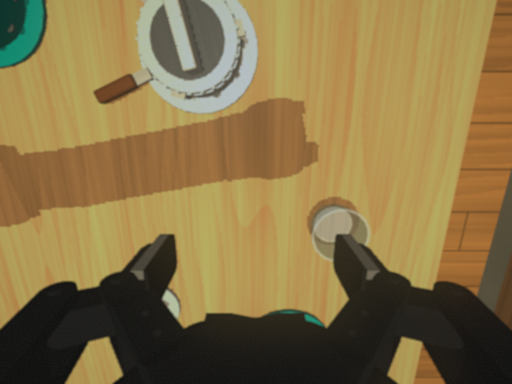

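The four candidates for the large ring in the scene view are at (290,232), (364,195), (133,180) and (318,358). Only the one at (290,232) is bare aluminium; the other three are turquoise look-alikes. The small aluminium burner is at (211,160) and the ramekin at (165,230). I'll confirm with an enlarged crop and measure the bar and handle angles.

Run:
```python
from h import *
a=cv2.imread('pics/scene0.png')[190:275,245:335]; b=cv2.imread('pics/wrist0.png')[0:125,80:270]
cv2.imwrite('pics/crop_s.png',np.hstack([cv2.resize(a,(381,360),interpolation=cv2.INTER_CUBIC)])) 
cv2.imwrite('pics/crop_w.png',cv2.resize(b,None,fx=4,fy=4,interpolation=cv2.INTER_CUBIC))
c=env.get_calibration('wrist')
P=np.array([.580,.146,0])
for nm,uv,z in [('handle end',(98,97),.015),('bar end lo',(189,70),.096)]:
    p=ray('wrist',uv,z,c); d=p-P; print(nm,p,np.hypot(*d[:2]),np.degrees(np.arctan2(d[1],d[0])))
for n in('side','scene'):
  uv={'side':(290,231),'scene':(302,203)}[n]
  p=ray(n,uv,.018); d=p-P; print(n,p,np.hypot(*d[:2]),np.degrees(np.arctan2(d[1],d[0])))
```

```text
handle end [0.44947847 0.09077635 0.015     ] 0.14172339908541476 -157.06678014519585
bar end lo [0.58655206 0.11051332 0.096     ] 0.03608647506541498 -79.53903486649207
side [0.4511795  0.09483766 0.018     ] 0.13860846622892317 -158.33900995538283
scene [0.45709335 0.09548925 0.018     ] 0.13288107935785248 -157.6588882215711
```

View pics/crop_w.png

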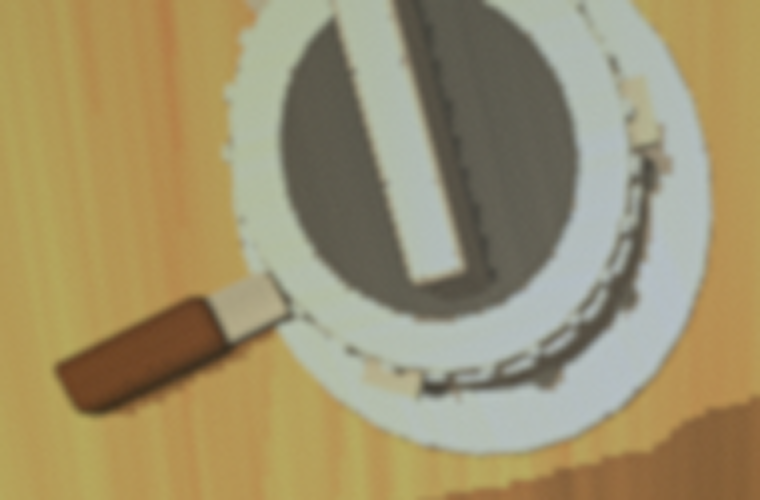

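View pics/crop_s.png

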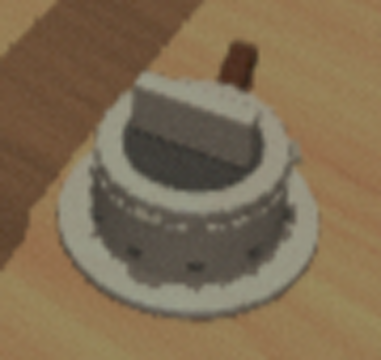

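The crop shows the aluminium burner. Its bar runs from its near end at wrist pixel (186,69) up the image, and its wooden handle ends at (98,97). The bar points at about -80° and the handle at -158°, so it needs about 78° clockwise. That fits a start of roughly 0.14 rad. I'll move above it now.

Call:
send_rows --steps "0 37 -17 0; 0 37 -18 0; 0 36 -17 0; 0 36 -17 0; 20 0 0 -0.09; 20 0 0 -0.09; 0 0 0 0; 0 0 0 0" --grip 85 --squeeze 40

```text
time: 1.25
ee_pos: [0.581, 0.1457, 0.1994]
ee_rot: [-0.139, 1.567, 0.139]
contact_force: [0.1, -0.1, 0.5]
width: 0.998
```

Run:
```python
from h import *
s=env.get_state(); print(s['time'],s['ee_pos'],s['joint_pos'])
from scipy.spatial.transform import Rotation as Ro
print(Ro.from_rotvec(s['ee_rot']).as_matrix().round(3))
for n in('wrist','side','scene'):
    c=env.get_calibration(n)
    snap(n,n+'1')
    for r in env.spot_point('lock_ring_grip',n)[:4]: print(n,r,ray(n,r['xy'],.086,c))
```

```text
1.25 [0.58098389 0.14573986 0.19937968] [ 0.09452892  0.465507   -0.50517303  1.719859    0.25695143  1.02319509
 -0.32337518]
[[-0.001 -0.176  0.984]
 [ 0.     0.984  0.176]
 [-1.     0.    -0.001]]
wrist {'xy': [249.8, 187.7], 'p': 0.89} [0.57585366 0.14559989 0.086     ]
side {'xy': [119.1, 249.7], 'p': 0.87} [0.78353945 0.38129822 0.086     ]
side {'xy': [330.1, 253.3], 'p': 0.85} [0.31728727 0.21004219 0.086     ]
side {'xy': [238.3, 208.2], 'p': 0.69} [0.5858288  0.13312126 0.086     ]
side {'xy': [253.1, 124.0], 'p': 0.51} [ 0.73313177 -0.32975544  0.086     ]
scene {'xy': [318.4, 340.8], 'p': 0.96} [0.79156163 0.37080274 0.086     ]
scene {'xy': [368.1, 176.7], 'p': 0.91} [0.32471502 0.20475236 0.086     ]
scene {'xy': [129.0, 162.1], 'p': 0.62} [ 0.70121533 -0.31598028  0.086     ]
scene {'xy': [291.8, 214.1], 'p': 0.57} [0.57244813 0.14551849 0.086     ]
```

View pics/wrist1.png

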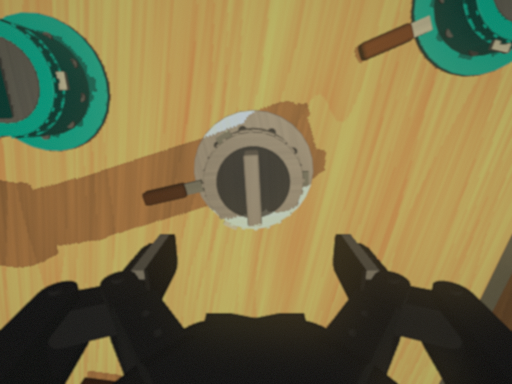

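The wrist view shows the ring with its bar from about (250,151) to (253,225). I'll refine the bar's centre and angle from its top face.

Run:
```python
from h import *
b=cv2.imread('pics/wrist1.png')[100:240,180:330]
cv2.imwrite('pics/crop1.png',cv2.resize(b,None,fx=4,fy=4,interpolation=cv2.INTER_CUBIC))
c=env.get_calibration('wrist')
print(proj('wrist',[.58,.146,.096],c), proj('wrist',[.581,.1457,.199],c))
```

```text
[253.15069399 190.76542661] [254.07043448 242.17187428]
```

View pics/crop1.png

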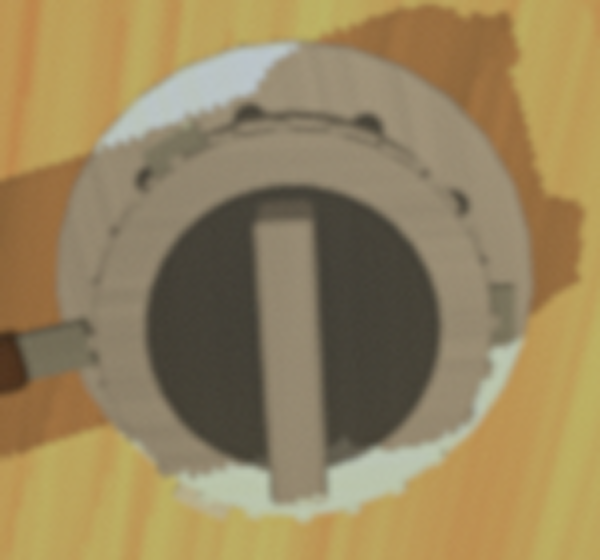

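Run:
```python
from h import *
c=env.get_calibration('wrist')
P=[ray('wrist',(180+u/4,100+v/4),.096,c) for u,v in [(254,220),(312,217),(327,497),(273,502)]]
P=np.array(P); print(P.round(4)); ctr=P.mean(0); d=(P[2]+P[3]-P[0]-P[1])/2
print('c',ctr,'len',np.hypot(*d[:2]),'w',np.linalg.norm(P[0]-P[1]),'ang',np.degrees(np.arctan2(d[1],d[0])))
# tray circle centre z~0 check, dark disc centre z=.062
print(ray('wrist',(180+293/4,100+325/4),.062,c))
h=ray('wrist',(146,198),.018,c); e=h-ctr; print(h,np.hypot(*e[:2]),np.degrees(np.arctan2(e[1],e[0])))
```

```text
[[0.5655 0.1776 0.096 ]
 [0.5783 0.1806 0.096 ]
 [0.5942 0.114  0.096 ]
 [0.5815 0.1104 0.096 ]]
c [0.57987198 0.14565579 0.096     ] len 0.06874054725373312 w 0.013121077675478753 ang -76.63030320002379
[0.57985556 0.14664107 0.062     ]
[0.45304918 0.09076345 0.018     ] 0.13819258729177722 -156.59573315112752
```

Call:
send_rows --steps "30 0 -1 -0.06; 30 0 0 0; 30 0 0 0; 20 0 0 0; 13 0 0 0; 0 0 0 0; 0 0 0 0"

```text
time: 2.25
ee_pos: [0.5806, 0.1462, 0.0771]
ee_rot: [-0.188, 1.562, 0.189]
contact_force: [0.3, -0.2, -0.3]
width: 0.994
```

Call:
send_rows --steps "0 0 0 0; 0 0 0 0; 0 0 0 0; 0 0 0 0; 0 0 0 0; 0 0 0 0; 0 0 0 0; 0 0 0 0" --grip 0 --squeeze 50

```text
time: 3.05
ee_pos: [0.5787, 0.1454, 0.0767]
ee_rot: [-0.189, 1.565, 0.188]
contact_force: [-5.7, -1.3, 7.3]
width: 0.153
```

Run:
```python
from h import *
s=env.get_state(); print(s['time'],s['ee_pos'],s['ee_rot'],s['contact_force'],s['wrist_torque'],s['width']*85.4)
snap('wrist','wrist2')
```

```text
3.05 [0.57872036 0.14538605 0.07668965] [-0.18923818  1.56508683  0.18754268] [-5.73306595 -1.27274973  7.29139819] [-0.28849324  0.96056006 -0.05109732] 13.041451060454085
```

View pics/wrist2.png

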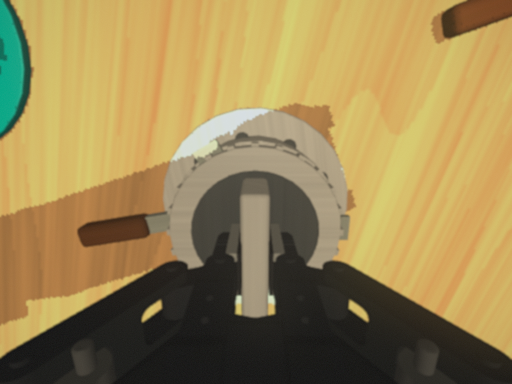

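The bar is gripped (13 mm opening, bar centred between the pads at about (256,240)). Next is the clockwise turn, with a small nudge to ease the side force.

Call:
send_rows --steps "-1 0 -1 0; 0 0 0 0.1; 0 0 0 0.1; 0 0 0 0.1; 0 0 0 0.1; 0 0 0 0.1; 0 0 0 0.1; 0 0 0 0"

```text
time: 3.9
ee_pos: [0.5786, 0.1454, 0.0768]
ee_rot: [0.283, 1.553, -0.284]
contact_force: [-0.2, 0.5, -4.2]
width: 0.148
```

```bash
cat > st.py <<'E'
from h import *
from scipy.spatial.transform import Rotation as Ro
s=env.get_state(); M=Ro.from_rotvec(s['ee_rot']).as_matrix()
print(s['time'],s['ee_pos'].round(4),'jaw deg',np.degrees(np.arctan2(M[1,2],M[0,2])).round(2),s['contact_force'].round(1),s['wrist_torque'].round(2),s['width']*85.4,s['joint_pos'].round(2))
E
python3 st.py
```

```text
3.9 [0.5786 0.1454 0.0768] jaw deg -20.68 [-0.2  0.5 -4.2] [-0.06 -0.03 -0.05] 12.664318860198225 [-0.05  0.6  -0.31  1.81  0.25  0.78 -0.85]
```

Call:
send_rows --steps "0 0 0 0.1; 0 0 0 0.1; 0 0 0 0.1; 0 0 0 0.1; 0 0 0 0.1; 0 0 0 0.1; 0 0 0 0.1; 0 0 0 0"

```text
time: 4.7
ee_pos: [0.5784, 0.1455, 0.0768]
ee_rot: [0.823, 1.41, -0.825]
contact_force: [-1.3, -0.3, -3.8]
width: 0.156
```

```bash
python3 st.py
```

```text
4.7 [0.5784 0.1455 0.0768] jaw deg -60.64 [-1.3 -0.3 -3.8] [ 0.02  0.05 -0.06] 13.331783243891117 [-0.18  0.58 -0.14  1.81  0.11  0.76 -1.44]
```

Call:
send_rows --steps "0 0 0 0.04; 0 0 0 0.03; 0 0 0 0.02; 0 0 0 0"

```text
time: 5.1
ee_pos: [0.5784, 0.1456, 0.0768]
ee_rot: [0.893, 1.381, -0.894]
contact_force: [-0.2, -0.7, -5.9]
width: 0.158
```

```bash
python3 st.py
```

```text
5.1 [0.5784 0.1456 0.0768] jaw deg -65.83 [-0.2 -0.7 -5.9] [ 0.    0.14 -0.08] 13.455536833301602 [-0.2   0.58 -0.12  1.81  0.09  0.76 -1.52]
```

Call:
send_rows --steps "0 0 0 0.02; 0 0 0 0.02; 0 0 0 0"

```text
time: 5.4
ee_pos: [0.5785, 0.1456, 0.0768]
ee_rot: [0.922, 1.367, -0.924]
contact_force: [-0.3, -0.5, -6.8]
width: 0.154
```

```bash
python3 st.py
```

```text
5.4 [0.5785 0.1456 0.0768] jaw deg -68.07 [-0.3 -0.5 -6.8] [-0.07  0.11  1.08] 13.193460856301352 [-0.21  0.58 -0.11  1.81  0.09  0.76 -1.55]
```

Call:
send_rows --steps "0 0 0 0.02; 0 0 0 0.01; 0 0 0 0"

```text
time: 5.7
ee_pos: [0.5784, 0.1455, 0.0769]
ee_rot: [0.945, 1.356, -0.947]
contact_force: [-1.5, -1.3, -9.1]
width: 0.158
```

```bash
python3 st.py
```

```text
5.7 [0.5784 0.1455 0.0769] jaw deg -69.8 [-1.5 -1.3 -9.1] [-0.22  0.27  1.77] 13.46507246240093 [-0.21  0.58 -0.1   1.81  0.08  0.76 -1.58]
```

The stop is felt: torque rose from 0.08 to 1.8 N m near a jaw angle of -68°. Releasing and going straight up.

Call:
send_rows --steps "0 0 0 0; 0 0 0 0; 0 0 0 0; 0 0 0 0; 0 0 0 0; 0 0 0 0; 0 0 0 0; 0 0 0 0" --grip 85

```text
time: 6.5
ee_pos: [0.579, 0.1456, 0.0773]
ee_rot: [0.947, 1.355, -0.947]
contact_force: [0.3, -0.0, -0.1]
width: 0.999
```

Call:
send_rows --steps "-20 0 0 0; -30 0 0 0; -40 0 0 0; -40 0 0 0; -30 0 0 0; 0 0 0 0; 0 0 0 0"

```text
time: 7.2
ee_pos: [0.5794, 0.1457, 0.2381]
ee_rot: [0.948, 1.354, -0.946]
contact_force: [0.1, -0.7, -1.0]
width: 0.994
```

```bash
python3 st.py
python3 - <<'E'
from h import *
import json
c=env.get_calibration('wrist'); im=snap('wrist','wrist3'); np.savez('c3.npz',**{k:np.array(c[k]) for k in c})
p=proj('wrist',[.58,.1457,.09],c); print(p)
x,y=int(p[0]),int(p[1])
b=cv2.imread('pics/wrist3.png')[max(0,y-75):y+75,max(0,x-100):x+100]; print(max(0,x-100),max(0,y-75))
cv2.imwrite('pics/crop3.png',cv2.resize(b,None,fx=4,fy=4,interpolation=cv2.INTER_CUBIC))
snap('scene','scene3')
E
```

```text
7.2 [0.5794 0.1457 0.2381] jaw deg -69.91 [ 0.1 -0.7 -1. ] [-0.01 -0.    0.02] 84.89471880792276 [-0.2   0.38 -0.12  1.7   0.05  1.07 -1.55]
[254.55363857 179.95515319]
154 104
```

View pics/crop3.png

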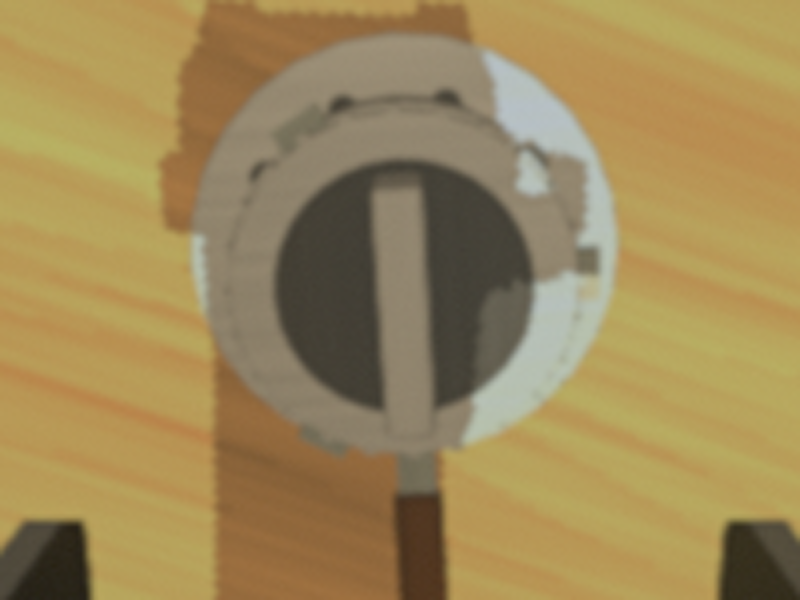

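View pics/scene3.png

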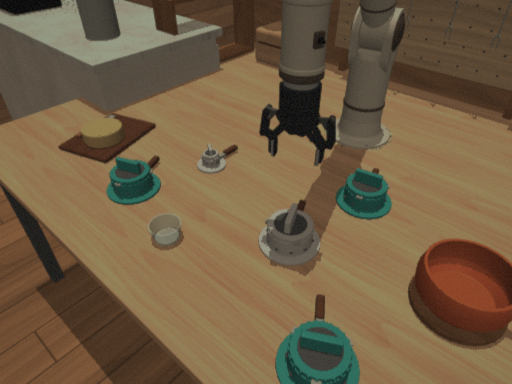

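The bar (crop from (397,187) to (412,436)) now lies over the handle (about (420,500) to (423,600)). I'll put numbers on both angles.

Run:
```python
from h import *
c=dict(np.load('c3.npz'))
f=lambda u,v,z: ray('wrist',(154+u/4,104+v/4),z,c)
P=np.array([f(u,v,.096) for u,v in [(372,187),(423,185),(436,435),(388,438)]])
d=(P[2]+P[3]-P[0]-P[1])/2; ctr=P.mean(0); print(ctr,np.hypot(*d[:2]),np.degrees(np.arctan2(d[1],d[0])))
for v,a,b in [(500,396,441),(590,400,445)]:
    e=f((a+b)/2,v,.024)-ctr; print(np.hypot(*e[:2]),np.degrees(np.arctan2(e[1],e[0])))
```

```text
[0.57860683 0.14439495 0.096     ] 0.06970779336088757 -156.76354449465714
0.08657234244946048 -156.68759950796718
0.1223937992910963 -156.90446720404609
```

The bar is at -156.8° and the handle at -156.7° to -156.9°, so they are in line. The gripper is clear and open, so I'm handing it in.

```bash
python3 -c "
from cell import env
print(env.sign_off())"
```

```text
the job is handed in; nothing more can be done
None
```

I gripped the large aluminium burner's bar and turned it about 80° clockwise until it met the stop. Then I opened the gripper, lifted straight up and handed the job in at about 7.3 s.

- **Stop:** the torque about the vertical axis rose from about 0.08 N m of friction to 1.8 N m as the jaws reached and pressed on the stop, about 2° of extra jaw turn.
- **Alignment:** after release, the bar measured -156.8° and the handle -156.7° to -156.9°, so they are in line.
- **Other objects:** I never went near the small burner, the ramekin or the turquoise look-alikes, and they look unchanged in the last scene picture.
- **Forces:** the largest force in the readings between moves was about 9 N, and no check failed. The bar centre from the last picture was about 2 mm off the first estimate, which is within the calibration tolerance.

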